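# Lock the strainer stand over the mixing cup

### The arm

A 6-joint arm with a two-finger parallel gripper is mounted at the origin on a cart in front of the work surface, level with it; the furniture and walls round the work are solid. World frame = base frame: x ahead of the robot, y to its left, z up, the work surface at z = 0. Lengths are in mm, angles in rad, forces in N, time in s.
With the tool pointing down it reaches from about 300 to 1000 mm from the base axis. Payload 5.1 kg.
Tool frame: the origin (TCP) lies midway between the tips of the shut fingers; the grasp point (between the pads) lies 19 mm behind it; z points along the fingers, y is the line along which they close (so a half turn about z gives the same grasp; the last joint's range is limited). The gripper opens to 95 mm and grips with 3 to 60 N. Pads are 20 mm wide; open, the fingers measure 119 mm over their backs; the gripper's body (75 mm by 180 mm) begins 59 mm behind the grasp point.
Start: joints at [1.24, 0.124, 1.65, -0, 1.367, -0.083], TCP at [159.449, 630.128, 214.656] pointing down, gripper open.
Joint ranges: [-2.61, 2.61], [-1.02, 2.33], [0.03, 2.71], [-1.35, 4.49], [0.32, 2.68], [-2.91, 2.91]. Speed limits (rad/s): [2.57, 2.57, 3.14, 3.14, 3.14, 3.14].

### API

Orientations are given as a unit quaternion [w, x, y, z].
In Python, from bench import arm gives the robot as it stands.
- The arm moves only by the tool drive_tool, never from a script. Its argument "series" is a list of rows, each a list of 6 numbers: the shift along the world's x, y, z in units of 30 mm (1.0 is 30 mm), then the turn, a rotation vector about the world's x, y, z in units of 5 degrees (1.0 is 5 degrees). In form: [[tx, ty, tz, ax, ay, az], ...]. A call has 1 to 8 rows; each row shifts and turns the commanded pose from where the row before left it; what a row does not reach is not made up. A row lasts 1/12 s, in which the tool goes at most 41.7 mm and 7.16 degrees, less where a joint would pass 70% of its speed; a pose out of reach is approached as far as the arm can. A call is refused whole if a number of a shift passes 1 or a number of a turn 1, either way. A call with a gripper value outside its range is refused whole. "fingers" is the closure, from 0 (fully open) to 1 (shut), set as the call begins (left out, the last holds). The fingers move at their own pace and stop on an object; "squeeze" is the grip in N (left out, the last holds). Time passes only in rows, so rows that do not move let the fingers close. It gives the time, the measured TCP pose, the force, the opening and the grip force at its end, in the units of the state.
- arm.state(): the state, without advancing time (a new reading comes with each control period).
- arm.read_camera(name): name is "scene" or "top" or "wrist"; returns a dict with "pixels" (400x640x3 uint8, red, green, blue), "z_map" (400x640 float32, mm along the optical axis (not along the pixel's ray), 0 where there is no reading), "fx", "fy", "cx", "cy" (pixels), "k1" (the pictures are not rectified: a ray, as slopes to the right and down, at radius r is drawn at 1 + k1 r^2 times it, then the intrinsics apply), "world_from_camera" (4x4, takes a point from camera to world coordinates). Camera axes: x right, y up, looking along -z (the intrinsics and any distortion apply to the point x, -y, -z); pixel columns grow to the right and rows downward; lengths in mm; the calibration is good to about 2 mm. A picture is of the moment at which its call begins.
- arm.finish_job(): hands the job in; it is judged then, once.
The state is a dict: "time_s": time; "joints": joint angles; "dq": joint speeds; "joint_torque": joint torques, N m; "eef_pos": TCP position; "tool_rot": TCP orientation; "wrist_force": force on the tool from outside, world axes, zero at the start; "ft_torque": the same for the moment, N m; "gripper_width": finger opening in mm; "gripper_force": force on a finger pad.
Only numpy, scipy, OpenCV 4.12 (cv2) and the standard library are available. Lean on these libraries where they do the work, as an engineer would, in place of code of your own. Each camera call takes 0.05 s, during which the arm holds its last target. There are 200 camera calls.

### The job

Set up the strainer stand for pouring: swing its ring over the lime-green cup, then take the red-knobbed lock pin from the wooden rest and push it down through the stand's index disc and on into the hidden bore of the collar underneath, feeling for that bore by turning the disc a little to either side with the pin lightly pressed, until the pin clicks in with its flange down flat on the disc. Use light hand pressure, no more than about 4 kg on the pin, let go of everything, and leave the cup and the other things on the bench where they stand.

Things in the scene. Friction and masses are not known exactly. Their poses are not given: they have to be found in the camera images.
- stand: Strainer stand, fixed: round blue cast foot (152 mm across) with an upright 25 mm steel column. Origin at the centre of the foot's underside; the column, and the axis about which disc, bar and ring swing, is the vertical line through it. Axes: z up, -y points at the cup. On the column sit a dark collar and, 2 mm above it, a bright index disc.
- column_top (a point): Top of the hexagon nut (23 mm across) on the column, 155 mm high, 9 mm above the disc's top face. The bright aluminium index disc below it (144 mm across, 134 to 146 mm high) turns about the column against about 0.12 N m of friction and stays where it is left. Disc, flat bar and wire ring are one piece.
- collar_top (a point): Centre of the top of the dark steel index collar (140 mm across, 112 to 132 mm high, does not turn). Its one 13.5 mm hole, 56 mm from the column axis, is hidden by the disc; disc and collar holes line up at one swing position, somewhere within 0.25 rad either side of the bar pointing along the stand's -y. A spring ball 10 mm down that hole yields to 4 to 10 N of push on the pin.
- lock_hole (a point): Centre of the mouth of the disc's vertical 13.5 mm through-hole, on its top face (146 mm high), 56 mm from the column axis; turns with the disc. From above, its bearing is 90 degrees clockwise of the bar's. Axes: z up, -y outwards along the bar, -x from the column to the hole. Contacts of pin and stand adding up to over 40 N count as forcing it.
- ring_centre (a point): Centre of the wire ring (98 mm inside, 8 mm wire, 140 mm high), 165 mm from the column's axis at the end of the bar. At the start it stands 0.55 to 1.1 rad clockwise (from above) of the cup. Axes as lock_hole.
- bar_grip (a point): Middle of the free length of the flat bar, 92 mm from the column's axis, at half its thickness (140 mm high); can be pinched across its 18 mm width from above (nothing lies beneath it there). Axes as lock_hole; the bar runs along y.
- pin: Lock pin, 76 mm long, 90 g, tip down in the rest. Origin at the centre of its tip end, z towards the knob. Shank 12 mm thick, 36 mm long, last 3 mm tapering to 10 mm, groove 9 to 15 mm from the tip; flange 26 mm across, 36 to 40 mm; ribbed red knob 19 mm across, 40 to 76 mm. Home: flange on the disc, tip 36 mm below its top face. Tip on the collar: flange 22 mm above the disc.
- rest: Wooden rest, fixed, 46 x 100 x 42 mm, with two upright 14.5 mm holes, 40 mm deep; the pin stands in one of them with its flange about on the rest's top. Origin at the centre of the underside.
- cup: Empty lime-green plastic mixing cup, 97 mm across and 100 mm high, 60 g, loose. Origin at the centre of its underside. It stands about 165 mm from the column's axis along the stand's -y axis.
- tape: Roll of masking tape lying flat, 86 mm across, 24 mm high, loose bystander. Origin at the centre of its underside.
- jar: Orange sample jar with black lid, 49 mm across, 56 mm high, loose bystander. Origin at the centre of its underside.
- hardener: White bottle with blue label and red cap, 57 mm across, 105 mm high, loose bystander. Origin at the centre of its underside.
- marker: Black and white felt marker, 138 mm long, 17 mm thick, lying, loose bystander. Origin under its middle.
- packet: Flat blue and red packet of tack cloths, 99 x 123 x 12 mm, loose bystander. Origin at the centre of its underside.
Not all that is in view belongs to the job. Of the things shaped like the pin, the red one is meant.

How it is judged (in metres and radians):
On the way, in this order (a step that is already met when the one before it is completed fails the run):
1. the ring has been swung over the cup (horizontal distance between ring_centre and cup below 0.055 m), for 0.2 s.
2. the pin is home: through disc and collar, flange down on the disc (z of pin in the frame of lock_hole below -0.0345 m and horizontal distance between pin and lock_hole below 0.003 m), for 0.2 s.
At the end, for the whole second after the job is handed in: The pin stands upright (within 0.08 rad) in the disc's hole (within 3 mm), its tip at least 34.5 mm below the disc's top face (through the collar, flange within 1.5 mm of the disc), at rest; the ring's centre is level within 55 mm of the centre of the cup, which stands upright (all of step 2 and angle between the z axis of pin and the z axis of lock_hole, either way round below 0.08 rad and horizontal distance between ring_centre and cup below 0.055 m and angle between cup's own z axis and vertical below 0.1 rad and linear speed of pin below 0.02 m/s); the robot touches nothing.
It fails at once if the pin was forced: more than 40 N between pin and stand (contact force between pin and stand above 40 N).
It fails at once if the cup was moved by more than 20 mm or tipped (distance of cup from where it was at the start of the episode above 0.02 m or angle between cup's own z axis and vertical above 0.3 rad).
It fails at once if a bystander was moved by more than 30 mm (distance of any of tape, jar, hardener, marker, packet from where it was at the start of the episode above 0.03 m).
It also fails if it takes over 67 s, if anything falls off the work surface, if the arm or the gripper's body presses on something with over 40 N, if the wrist force passes 120 N, or if a joint passes its speed limit or range.

## Working session

There is one attempt and no reset: what is moved stays moved. The work goes in short steps, Python scripts to look and compute and a tool call to move; the robot and the scene stay as the last step left them, time stands still between calls to the robot, and variables do not carry over. Pictures are saved under pics/ and viewed, at most 10 in all, crops included, and the job is handed in when it is done.

Besides the shell and the picture viewer there is one more tool, called after ">>>" as name([rows], argument=value, ...), one row to a line, values as JSON. drive_tool: Moves the arm, as the interface text tells. Its arguments: {"type":"object","properties":{"series":{"type":"array"},"fingers":{"type":"number"},"squeeze":{"type":"number"}},"required":["series"]}

```bash
ls; mkdir -p pics
cat > h.py <<'E'
import numpy as np, cv2
from bench import arm
def K(c): return np.array([[c['fx'],0,c['cx']],[0,c['fy'],c['cy']],[0,0,1.]])
def ray(c,u,v):
    # invert: drawn = s*(1+k1 r^2)
    p=np.array([(u-c['cx'])/c['fx'],(v-c['cy'])/c['fy']]);s=p.copy()
    for _ in range(20): s=p/(1+c['k1']*(s@s))
    T=np.array(c['world_from_camera']); return T[:3,3],T[:3,:3]@np.array([s[0],-s[1],-1.])
def plane(c,u,v,z):
    o,d=ray(c,u,v); return o+d*(z-o[2])/d[2]
def depth(c,u,v):
    o,d=ray(c,u,v); return o+d*c['z_map'][int(round(v)),int(round(u))]
def tri(c1,p1,c2,p2):
    o1,d1=ray(c1,*p1);o2,d2=ray(c2,*p2)
    t=np.linalg.lstsq(np.c_[d1,-d2],o2-o1,rcond=None)[0]
    a,b=o1+d1*t[0],o2+d2*t[1]; return (a+b)/2,np.linalg.norm(a-b)
def proj(c,P):
    T=np.linalg.inv(c['world_from_camera']);q=T[:3,:3]@np.array(P)+T[:3,3]
    s=np.array([q[0],-q[1]])/-q[2]; s=s*(1+c['k1']*(s@s)); return s[0]*c['fx']+c['cx'],s[1]*c['fy']+c['cy']
def blobs(c,lo,hi,n=4,amin=20):
    h=cv2.cvtColor(c['pixels'],cv2.COLOR_RGB2HSV);m=cv2.inRange(h,np.array(lo),np.array(hi))
    k,l,st,ce=cv2.connectedComponentsWithStats(m)
    i=[j for j in np.argsort(-st[:,4]) if j>0 and st[j,4]>=amin][:n]
    return [(ce[j].round(1).tolist(),st[j].tolist()) for j in i]
def save(c,name): cv2.imwrite('pics/'+name,cv2.cvtColor(c['pixels'],cv2.COLOR_RGB2BGR))
E
python3 - <<'E'
from h import *
import pickle
D={}
for n in('scene','top','wrist'):
    c=D[n]=arm.read_camera(n);save(c,n+'0.png');print(n,c['fx'],c['k1'],np.round(c['world_from_camera'],2).tolist())
    print('red',blobs(c,(0,150,80),(6,255,255),6),blobs(c,(174,150,80),(180,255,255),3));print('lime',blobs(c,(33,100,80),(50,255,255),2))
pickle.dump(D,open('d0.pkl','wb'))
print(arm.state())
cv2.imwrite('pics/a.png',np.vstack([cv2.imread('pics/scene0.png')[:, :]]))
E
```

```text
pics
scene 459.8793708007743 -0.09767511184573581 [[0.85, 0.4, -0.34, 117.86], [-0.53, 0.66, -0.54, -650.45], [0.0, 0.64, 0.77, 1054.03], [0.0, 0.0, 0.0, 1.0]]
red [([449.5, 280.8], [443, 275, 14, 13, 149]), ([370.2, 290.3], [367, 287, 7, 9, 40])] [([258.2, 147.7], [252, 146, 11, 5, 23])]
lime [([283.8, 371.7], [261, 334, 41, 66, 98]), ([248.7, 312.5], [243, 303, 11, 18, 25])]
top 509.76773152503563 -0.15990362844025838 [[-0.02, 1.0, -0.08, 404.54], [-1.0, -0.02, 0.01, 15.52], [0.01, 0.08, 1.0, 1554.48], [0.0, 0.0, 0.0, 1.0]]
red [([628.8, 25.1], [617, 22, 23, 7, 141]), ([441.7, 141.2], [436, 136, 12, 12, 115]), ([591.4, 193.4], [581, 191, 21, 5, 74]), ([590.8, 180.2], [581, 177, 20, 8, 72]), ([197.9, 196.6], [191, 193, 14, 9, 34]), ([411.8, 198.7], [409, 196, 7, 6, 31])] [([186.8, 186.7], [174, 177, 31, 19, 55]), ([198.9, 193.4], [192, 190, 12, 7, 27])]
lime []
wrist 308.80514457847454 -0.04061265775564191 [[0.24, -0.93, -0.26, 85.77], [0.97, 0.23, 0.07, 649.27], [-0.0, -0.27, 0.96, 384.44], [0.0, 0.0, 0.0, 1.0]]
red [] []
lime [([444.2, 218.6], [234, 167, 406, 105, 3182]), ([171.1, 277.9], [166, 275, 13, 6, 35])]
{'time_s': 0.15, 'joints': array([ 1.24037347e+00,  1.24386080e-01,  1.65133100e+00, -2.42792759e-05,
        1.36751416e+00, -8.25966113e-02]), 'dq': array([-4.03664098e-04, -2.06137294e-03, -5.24793685e-03,  1.33238889e-03,
       -4.14775284e-04,  3.68208490e-05]), 'joint_torque': array([ 1.19286182e-03, -4.18193507e+01, -3.60471869e+01,  7.75890844e-02,
        4.68949811e-02, -1.13031404e-04]), 'eef_pos': array([159.31568076, 629.66549278, 213.66683098]), 'tool_rot': array([-1.56356826e-04,  1.23593782e-01,  9.92332558e-01, -8.04322274e-04]), 'wrist_force': array([ 0.25117759,  0.15790156, -0.07404923]), 'ft_torque': array([-4.83758467e-02,  1.29575893e-05, -2.79026713e-02]), 'gripper_force': 0.0, 'gripper_width': 95.14159709156385}
```

View pics/top0.png

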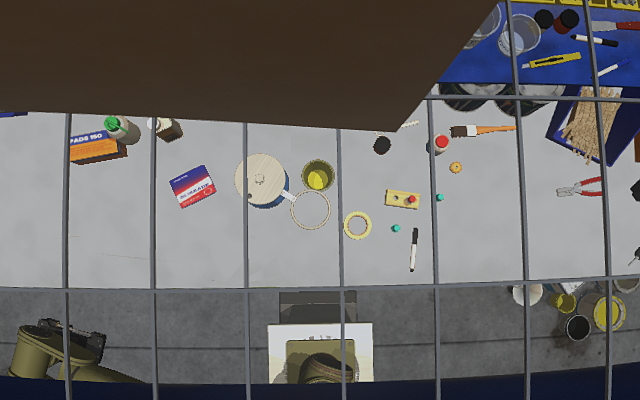

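View pics/scene0.png

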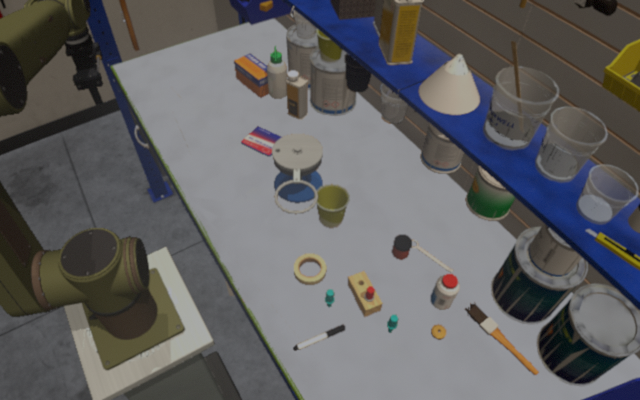

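The top view shows the disc at (262,180), the ring at (311,210), the cup at (318,175), and the rest at (402,199) with the red pin at (412,199). The disc's hole is the dark spot near (250,196). In the scene view the disc is at (297,152), the cup at (333,205) and the red knob at (370,291).

Run:
```python
from h import *
import pickle
D=pickle.load(open('d0.pkl','rb'));t,s=D['top'],D['scene']
a=cv2.resize(cv2.imread('pics/top0.png')[145:240,225:425],None,fx=4,fy=4,interpolation=cv2.INTER_CUBIC)
cv2.imwrite('pics/topc.png',a)
a=cv2.resize(cv2.imread('pics/scene0.png')[125:325,250:400],None,fx=3,fy=3,interpolation=cv2.INTER_CUBIC);cv2.imwrite('pics/scenec.png',a)
P,e=tri(t,(411.8,198.7),s,(370.2,290.3));print('knob',P,e,'depth',depth(t,412,199),depth(s,370,291))
# depth-cloud from top & scene
for c,nm in((t,'top'),(s,'scene')):
    T=np.array(c['world_from_camera']);v,u=np.mgrid[:400,:640]
    und=cv2.undistortPoints(np.stack([u,v],-1).reshape(-1,1,2).astype(float),K(c),np.array([c['k1'],0,0,0,0])).reshape(400,640,2)
    z=c['z_map'];p=np.stack([und[...,0]*z,-und[...,1]*z,-z],-1)@T[:3,:3].T+T[:3,3]
    np.save(nm+'pc.npy',p)
    ok=(z>0)&(p[...,0]>200)&(p[...,0]<700)&(abs(p[...,1])<450)
    def circ(m,lab):
        q=p[m][:,:2].astype(np.float32)
        if len(q)>3: print(nm,lab,len(q),cv2.minEnclosingCircle(q),np.median(p[m],0))
    near=(np.abs(p[...,1]-180)<100)
    circ(ok&near&(abs(p[...,2]-146)<4),'disc146')
    circ(ok&near&(abs(p[...,2]-155)<3),'nut')
    lim=cv2.inRange(cv2.cvtColor(c['pixels'],cv2.COLOR_RGB2HSV),np.array((22,100,40)),np.array((45,255,255)))>0
    circ(ok&lim&(abs(p[...,2]-98)<5)&(p[...,1]>-50)&(p[...,1]<100),'rim')
    circ(ok&(abs(p[...,2]-140)<6)&(p[...,1]>-30)&(p[...,1]<105)&(p[...,0]<450),'ring')
    circ(ok&(abs(p[...,2]-42)<4)&(p[...,1]>-320)&(p[...,1]<-130),'rest')
    # grid/shelf clutter above the bench
    hi=(p[...,2]>200)&(z>0)&(p[...,0]>150)&(abs(p[...,1])<500)&(p[...,0]<900)
    print(nm,'high min z',np.percentile(p[hi][:,2],[0,1,10,50,90]),'min x of z200-900', np.sort(p[hi&(p[...,2]<900)][:,0])[:5])
```

```text
knob [ 519.63074825 -274.46713579   75.27225831] 0.4682118949265388 depth [ 517.75208622 -272.91526016   85.43410622] [ 514.10150496 -279.78731778   85.59754335]
top disc146 1571 ((569.2259521484375, 151.36505126953125), 87.35868072509766) [576.30534422 155.92746965 145.98168207]
top nut 72 ((571.1983642578125, 165.97996520996094), 67.25064086914062) [575.30643053 163.6886745  153.49277007]
top rim 45 ((591.2266845703125, -1.1550661325454712), 46.13123321533203) [613.52073288   7.71934741  96.44987179]
top ring 67 ((448.66705322265625, 23.37112045288086), 37.410179138183594) [440.73637491  24.93448798 142.25868315]
top rest 352 ((560.4765625, -209.73133850097656), 139.21951293945312) [ 521.73475676 -247.66763739   41.64136974]
top high min z [ 201.62322024  368.20239128 1206.91465295 1358.22502119 1432.44032685] min x of z200-900 [150.10247696 150.15949096 150.22979414 150.23609437 150.25086657]
scene disc146 1368 ((568.1593017578125, 151.8647918701172), 86.60821533203125) [572.70881928 153.25221683 147.07175352]
scene nut 40 ((574.8214111328125, 162.57284545898438), 65.18981170654297) [576.84007421 160.9687669  155.38856686]
scene rim 44 ((591.939208984375, -3.4597208499908447), 46.750831604003906) [609.79603159  34.88492003  95.31555972]
scene ring 60 ((447.96087646484375, 19.804615020751953), 34.92222595214844) [440.54761122  17.44614989 143.41039441]
scene rest 546 ((558.0106201171875, -222.5264129638672), 135.64073181152344) [ 519.17141846 -245.64809168   43.52425311]
scene high min z [200.01379782 206.37512376 252.98892522 372.64402563 497.1710586 ] min x of z200-900 [150.0496242  150.06009166 150.13350708 150.23591032 150.25425954]
```

View pics/topc.png

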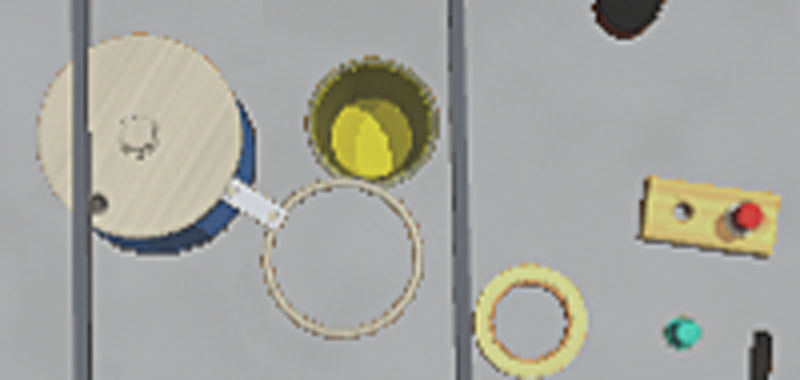

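View pics/scenec.png

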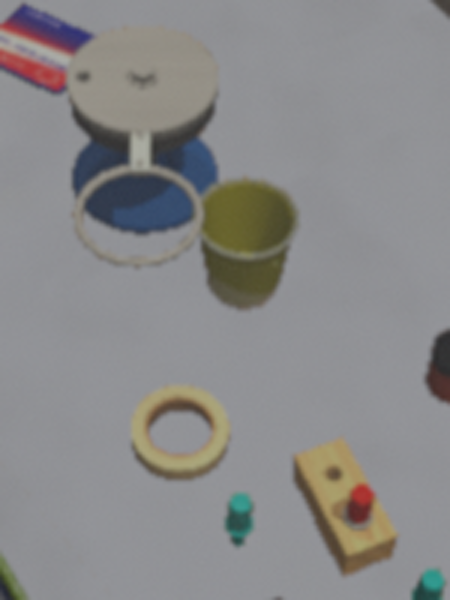

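The crops give these outlines. The top crop shows the disc at (140,136), the hole at (98,204), the ring at (343,259), the cup rim at (372,121), and the bar from (230,185) to (283,222). The scene crop shows the disc at (143,80), the hole at (83,76), the ring at (140,214) and the cup rim at (248,217).

Run:
```python
from h import *
import pickle
D=pickle.load(open('d0.pkl','rb'));t,s=D['top'],D['scene']
T=lambda x,y:(225+x/4-.375,145+y/4-.375); S=lambda x,y:(250+x/3-.33,125+y/3-.33)
F={'disc':((140,136.5),(143,79.5),146),'nut':((138.5,135),(142,76),155),'hole':((98,204),(83,76),146),'ring':((343,259),(140,214.5),140),'cup':((372,121),(248.5,217),100),'resthole':((684,211),(334,473),42)}
R={}
for k,(a,b,z) in F.items():
    P,e=tri(t,T(*a),s,S(*b));R[k]=P;print(k,P.round(1),round(e,1),plane(t,*T(*a),z).round(1),plane(s,*S(*b),z).round(1))
for z in(64,): print('knob c',plane(t,411.8,198.7,z),plane(s,370.2,290.3,z))
# rest outline in top
h=cv2.cvtColor(t['pixels'],cv2.COLOR_RGB2HSV);m=cv2.inRange(h,np.array((14,60,120)),np.array((28,255,255)));m[:,:380]=0;m[:,425:]=0;m[:185]=0;m[215:]=0
cs,_=cv2.findContours(m,0,1);c=max(cs,key=cv2.contourArea);q=np.array([plane(t,*p[0],42)[:2] for p in c],np.float32);print('rest',cv2.minAreaRect(q))
for k in('jar',):pass
pc=np.load('toppc.npy');sp=np.load('scenepc.npy')
# other obstacles: green pins, hardener etc. by tall points in workspace; shelf
for z0 in(25,60,110,200,260,320,400,500):
    m=(sp[...,2]>z0)&(sp[...,2]<z0+40)&(sp[...,0]<760)&(sp[...,0]>250)&(abs(sp[...,1])<400)&(s['z_map']>0);a=sp[m]
    print(z0,len(a),a.min(0).round() if len(a) else'',a.max(0).round() if len(a) else'')
```

```text
disc [577.8 162.9 143.3] 1.7 [576.7 163.  146. ] [577.2 160.2 146. ]
nut [577.9 163.8 147.2] 0.6 [576.7 163.1 155. ] [574.2 156.6 155. ]
hole [530.2 192.2 148.1] 0.8 [530.  192.6 146. ] [531.6 193.9 146. ]
ring [490.6  22.4 142.2] 3.1 [489.4  23.1 140. ] [492.9  23.4 140. ]
cup [5.916e+02 5.000e-01 9.810e+01] 1.4 [590.7   0.9 100. ] [591.3  -1.  100. ]
resthole [ 526.8 -231.9   43. ] 0.1 [ 526.8 -232.    42. ] [ 527.2 -231.5   42. ]
knob c [ 520.30299971 -276.5535222    64.        ] [ 524.47628467 -270.2385746    64.        ]
rest ((522.8069458007812, -251.82725524902344), (99.72564697265625, 46.03070831298828), 81.00869750976562)
25 2264 [ 405. -394.   25.] [709. 181.  65.]
60 1187 [ 425. -393.   60.] [708.  47. 100.]
110 2005 [ 435. -380.  110.] [692. 235. 150.]
200 0  
260 0  
320 0  
400 0  
500 0
```

Fits: stand axis about (577.3, 162.5), bar bearing -122°, cup bearing -85° and pin about (522, -274). I'll move above the bar grip point, turning the tool by -108°.

>>> drive_tool([
  [0.55, -0.82, 0, 0, 0, -0.98],
  [0.55, -0.82, 0, 0, 0, -0.98],
  [0.55, -0.82, 0, 0, 0, -0.98],
  [0.55, -0.82, 0, 0, 0, -0.98],
  [0.55, -0.82, 0, 0, 0, -0.98],
  [0.55, -0.82, 0, 0, 0, -0.98],
  [0.55, -0.82, 0, 0, 0, -0.98],
  [0.55, -0.82, 0, 0, 0, -0.98],
], fingers=0)

```text
time_s: 0.82
eef_pos: [291.8, 431.9, 214.3]
tool_rot: [-0.0, 0.451, 0.892, -0.0]
wrist_force: [-0.3, -0.0, -1.3]
gripper_width: 95.0
gripper_force: 0.0
```

>>> drive_tool([
  [0.55, -0.82, 0, 0, 0, -0.98],
  [0.55, -0.82, 0, 0, 0, -0.98],
  [0.55, -0.82, 0, 0, 0, -0.98],
  [0.55, -0.82, 0, 0, 0, -0.98],
  [0.55, -0.82, 0, 0, 0, -0.98],
  [0.55, -0.82, 0, 0, 0, -0.98],
  [0.55, -0.82, 0, 0, 0, -0.98],
  [0.55, -0.82, 0, 0, 0, -0.98],
])

```text
time_s: 1.48
eef_pos: [423.8, 235.1, 214.5]
tool_rot: [-0.0, 0.724, 0.689, -0.0]
wrist_force: [0.5, 0.6, 0.4]
gripper_width: 95.3
gripper_force: 0.0
```

>>> drive_tool([
  [0.55, -0.82, 0, 0, 0, -0.98],
  [0.55, -0.82, 0, 0, 0, -0.98],
  [0.55, -0.82, 0, 0, 0, -0.98],
  [0.55, -0.82, 0, 0, 0, -0.98],
  [0.55, -0.82, 0, 0, 0, -0.98],
  [0.55, -0.82, 0, 0, 0, -0.98],
  [0.2, -0.15, 0, 0, 0, 0],
  [0, 0, 0, 0, 0, 0],
])

```text
time_s: 2.15
eef_pos: [529.1, 83.1, 214.2]
tool_rot: [-0.0, 0.875, 0.484, -0.0]
wrist_force: [0.4, -1.6, 0.1]
gripper_width: 95.1
gripper_force: 0.0
```

Run:
```python
from h import *
import pickle
c=arm.read_camera('wrist');save(c,'w1.png');pickle.dump(c,open('w1.pkl','wb'))
for n,P in dict(axis=(577.3,162.5,155),hole=(530.3,192.5,146),grip=(528.5,84.5,143),ring=(490,23,144)).items(): print(n,proj(c,P))
```

```text
axis (np.float64(313.4394935727127), np.float64(92.4248033999813))
hole (np.float64(237.89763174196764), np.float64(92.80276039616702))
grip (np.float64(313.7980611837419), np.float64(211.36023534458525))
ring (np.float64(313.91984546998503), np.float64(289.68020152833907))
```

View pics/w1.png

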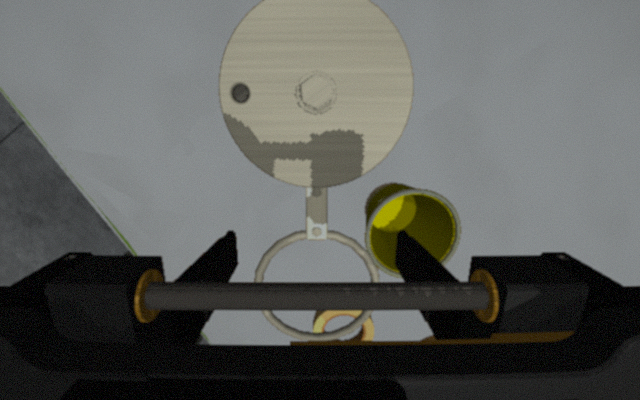

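The wrist view has the nut at (316,93), the hole at (240.5,93), the bar centred at u≈317 and the ring centre at about (317,285). That is about 3 px off my prediction, so I'll refine.

Run:
```python
from h import *
import pickle
c=pickle.load(open('w1.pkl','rb'))
for n,u,v,z in(('nut',316,93,155),('disc',316.3,89,146),('hole',240.5,93,146),('bar',316.8,205,143),('ring',317,285,143)): print(n,plane(c,u,v,z).round(1))
print('cup',plane(c,412.5,231,100), 'opening midpoint dir', c['world_from_camera'][:2,0])
```

```text
nut [578.6 161.2 155. ]
disc [580.6 164.  146. ]
hole [531.8 191.4 146. ]
bar [533.5  87.8 143. ]
ring [494.5  25.  143. ]
cup [592.95717103   3.95672937 100.        ] opening midpoint dir [ 0.84794063 -0.53009066]
```

>>> drive_tool([
  [0.02, 0.02, -0.7, 0, 0, 0],
  [0, 0, -0.7, 0, 0, 0],
  [0, 0, -0.7, 0, 0, 0],
  [0, 0, -0.7, 0, 0, 0],
  [0, 0, 0, 0, 0, 0],
])

```text
time_s: 2.62
eef_pos: [524.8, 86.2, 125.6]
tool_rot: [-0.002, 0.874, 0.486, -0.004]
wrist_force: [-0.9, 0.5, -0.1]
gripper_width: 94.9
gripper_force: 0.0
```

>>> drive_tool([
  [0, 0, 0, 0, 0, 0],
  [0, 0, 0, 0, 0, 0],
  [0, 0, 0, 0, 0, 0],
  [0, 0, 0, 0, 0, 0],
  [0, 0, 0, 0, 0, 0],
  [0, 0, 0, 0, 0, 0],
  [0, 0, 0, 0, 0, 0],
  [0, 0, 0, 0, 0, 0],
], fingers=1, squeeze=12)

```text
time_s: 3.28
eef_pos: [529.1, 85.0, 130.9]
tool_rot: [0.0, 0.875, 0.485, 0.0]
wrist_force: [-0.2, 0.1, -0.4]
gripper_width: 47.2
gripper_force: 0.0
```

>>> drive_tool([
  [0, 0, 0, 0, 0, 0],
  [0, 0, 0, 0, 0, 0],
  [0, 0, 0, 0, 0, 0],
  [0, 0, 0, 0, 0, 0],
  [0, 0, 0, 0, 0, 0],
  [0, 0, 0, 0, 0, 0],
])

```text
time_s: 3.78
eef_pos: [529.1, 84.9, 130.6]
tool_rot: [0.0, 0.875, 0.485, 0.0]
wrist_force: [1.4, -0.3, -1.1]
gripper_width: 17.9
gripper_force: 12.0
```

>>> drive_tool([
  [0.122, -0.072, 0, 0, 0, 0.53],
  [0.125, -0.066, 0, 0, 0, 0.53],
  [0.128, -0.06, 0, 0, 0, 0.53],
  [0.131, -0.054, 0, 0, 0, 0.53],
  [0.133, -0.048, 0, 0, 0, 0.53],
  [0.135, -0.042, 0, 0, 0, 0.53],
  [0.137, -0.035, 0, 0, 0, 0.53],
  [0.139, -0.029, 0, 0, 0, 0.53],
])

```text
time_s: 4.45
eef_pos: [560.6, 72.3, 130.6]
tool_rot: [0.0, 0.77, 0.638, -0.001]
wrist_force: [-0.2, -2.8, 0.3]
gripper_width: 18.0
gripper_force: 12.0
```

>>> drive_tool([
  [0, 0, 0, 0, 0, 0],
  [0, 0, 0, 0, 0, 0],
  [0, 0, 0, 0, 0, 0],
])

```text
time_s: 4.7
eef_pos: [560.6, 72.3, 130.6]
tool_rot: [0.001, 0.771, 0.637, -0.0]
wrist_force: [1.1, -3.8, -0.3]
gripper_width: 18.6
gripper_force: 12.0
```

Run:
```python
from h import *
c=arm.read_camera('wrist');d=arm.read_camera('top');save(c,'w2.png');save(d,'t2.png')
import pickle;pickle.dump((c,d),open('w2.pkl','wb'))
a=cv2.resize(cv2.imread('pics/t2.png')[145:240,225:425],None,fx=4,fy=4,interpolation=cv2.INTER_CUBIC)
b=cv2.resize(cv2.imread('pics/w2.png')[:200,160:560],None,fx=1,fy=1)
b=cv2.copyMakeBorder(b,0,0,0,400,cv2.BORDER_CONSTANT);cv2.imwrite('pics/c2.png',np.vstack([a,b]))
```

```text
(no output)
```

View pics/c2.png

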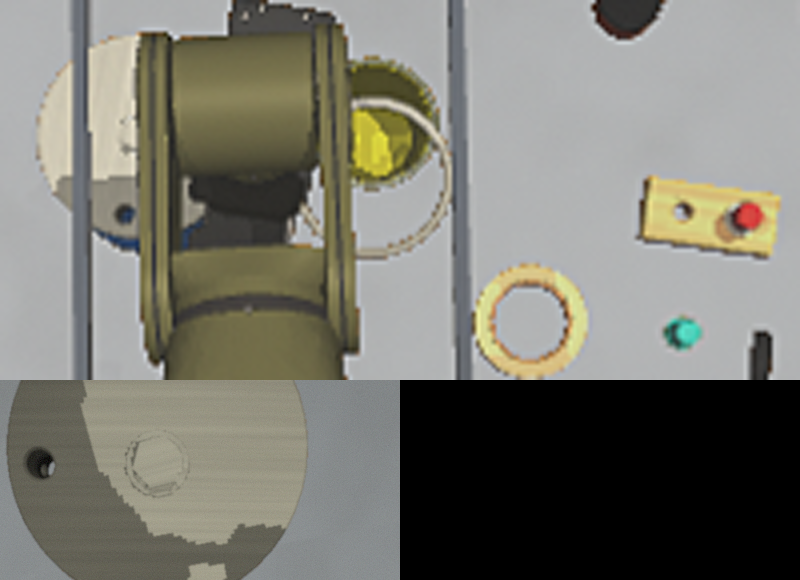

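The swing put the ring partly over the cup and turned the hole to wrist pixel (200,83), with the nut at (317,83). I'll release, rise and carry on to the pin.

>>> drive_tool([
  [0, 0, 0, 0, 0, 0],
  [0, 0, 0, 0, 0, 0],
  [0, 0, 0, 0, 0, 0],
  [0, 0, 0, 0, 0, 0],
  [0, 0, 0.7, 0, 0, 0],
  [0, 0, 0.9, 0, 0, 0],
  [0, 0, 0.9, 0, 0, 0],
  [0, 0, 0.3, 0, 0, 0],
], fingers=0.3)

```text
time_s: 5.47
eef_pos: [562.5, 73.3, 219.4]
tool_rot: [0.002, 0.77, 0.638, 0.003]
wrist_force: [0.8, -0.3, 1.0]
gripper_width: 64.4
gripper_force: 0.0
```

>>> drive_tool([
  [-0.075, -0.64, 0, 0, 0, 1],
  [-0.075, -0.64, 0, 0, 0, 1],
  [-0.075, -0.64, 0, 0, 0, 1],
  [-0.075, -0.64, 0, 0, 0, 1],
  [-0.075, -0.64, 0, 0, 0, 1],
  [-0.075, -0.64, 0, 0, 0, 1],
  [-0.075, -0.64, 0, 0, 0, 1],
  [-0.075, -0.64, 0, 0, 0, 1],
])

```text
time_s: 6.13
eef_pos: [542.0, -81.4, 213.7]
tool_rot: [-0.001, 0.504, 0.864, 0.0]
wrist_force: [0.2, -0.1, 1.2]
gripper_width: 67.1
gripper_force: 0.0
```

>>> drive_tool([
  [-0.075, -0.64, 0, 0, 0, 1],
  [-0.075, -0.64, 0, 0, 0, 1],
  [-0.075, -0.64, 0, 0, 0, 1],
  [-0.075, -0.64, 0, 0, 0, 1],
  [-0.075, -0.64, 0, 0, 0, 1],
  [-0.075, -0.64, 0, 0, 0, 1],
  [-0.075, -0.64, 0, 0, 0, 1],
  [-0.075, -0.64, 0, 0, 0, 1],
])

```text
time_s: 6.8
eef_pos: [524.1, -234.9, 213.7]
tool_rot: [-0.0, 0.178, 0.984, 0.0]
wrist_force: [0.1, 0.1, 0.3]
gripper_width: 66.7
gripper_force: 0.0
```

>>> drive_tool([
  [-0.075, -0.64, 0, 0, 0, 1],
  [-0.075, -0.64, 0, 0, 0, 1],
  [0, 0, 0, 0, 0, 0],
  [0, 0, 0, 0, 0, 0],
])

```text
time_s: 7.13
eef_pos: [519.7, -273.0, 213.7]
tool_rot: [-0.001, 0.096, 0.995, 0.001]
wrist_force: [-0.0, 0.9, 0.3]
gripper_width: 66.9
gripper_force: 0.0
```

Run:
```python
from h import *
import pickle
c,d=pickle.load(open('w2.pkl','rb'))
print('hole2',plane(c,200,83,146),'nut',plane(c,317,83.5,155),'ring(top)',plane(d,225+375/4,145+178/4,140))
w=arm.read_camera('wrist');save(w,'w3.png');pickle.dump(w,open('w3.pkl','wb'))
b=blobs(w,(0,150,60),(6,255,255),3);print(b)
print(depth(w,*b[0][0]),plane(w,*b[0][0],64),plane(w,*b[0][0],80))
```

```text
hole2 [524.35382628 173.22290134 146.        ] nut [578.88205592 161.48834789 155.        ] ring(top) [544.45783907  -1.16717527 140.        ]
[([312.6, 191.3], [304, 180, 18, 22, 280])]
[ 517.38904785 -275.39002913   83.12403208] [ 521.96200528 -276.49070533   64.        ] [ 518.13606949 -275.56983158   80.        ]
```

View pics/w3.png

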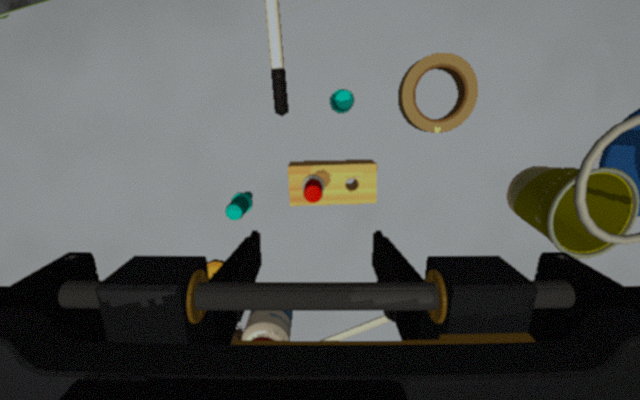

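The red knob is at wrist pixel (313,191), which puts the pin axis at about (519.7, -275). The fingers straddle it freely. Next I'll descend and grip.

>>> drive_tool([
  [0, -0.06, -0.9, 0, 0, 0],
  [0, 0, -0.9, 0, 0, 0],
  [0, 0, -0.9, 0, 0, 0],
  [0, 0, -0.9, 0, 0, 0],
  [0, 0, -0.8, 0, 0, 0],
  [0, 0, -0.5, 0, 0, 0],
  [0, 0, -0.3, 0, 0, 0],
  [0, 0, -0.18, 0, 0, 0],
])

```text
time_s: 7.85
eef_pos: [519.5, -273.1, 51.6]
tool_rot: [-0.001, 0.094, 0.996, 0.001]
wrist_force: [-0.4, 0.2, 0.2]
gripper_width: 66.6
gripper_force: 0.0
```

>>> drive_tool([
  [0, 0, 0, 0, 0, 0],
  [0, 0, 0, 0, 0, 0],
  [0, 0, 0, 0, 0, 0],
  [0, 0, 0, 0, 0, 0],
  [0, 0, 0, 0, 0, 0],
  [0, 0, 0, 0, 0, 0],
  [0, 0, 0, 0, 0, 0],
  [0, 0, 0, 0, 0, 0],
], fingers=1, squeeze=30)

```text
time_s: 8.52
eef_pos: [520.1, -275.0, 53.6]
tool_rot: [0.0, 0.094, 0.996, -0.001]
wrist_force: [-1.9, -4.6, 2.4]
gripper_width: 18.3
gripper_force: 7.4
```

>>> drive_tool([
  [0, 0, 0, 0, 0, 0],
  [0, 0, 0, 0, 0, 0],
  [0, 0, 0, 0, 0, 0],
])

```text
time_s: 8.77
eef_pos: [520.1, -275.1, 53.6]
tool_rot: [0.0, 0.094, 0.996, -0.001]
wrist_force: [-0.8, -2.5, 0.4]
gripper_width: 18.6
gripper_force: 30.0
```

>>> drive_tool([
  [0, 0, 0.3, 0, 0, 0],
  [0, 0, 0.6, 0, 0, 0],
  [0, 0, 0.9, 0, 0, 0],
  [0, 0, 1, 0, 0, 0],
  [0, 0, 1, 0, 0, 0],
  [0, 0, 1, 0, 0, 0],
  [0, 0, 0.7, 0, 0, 0],
  [0, 0, 0.4, 0, 0, 0],
])

```text
time_s: 9.43
eef_pos: [521.1, -274.6, 233.9]
tool_rot: [0.002, 0.094, 0.996, -0.001]
wrist_force: [0.1, -0.3, -0.2]
gripper_width: 18.0
gripper_force: 30.0
```

>>> drive_tool([
  [0, 0.5, 0, 0, 0, 0],
  [0, 0.9, 0, 0, 0, 0],
  [0, 0.9, 0, 0, 0, 0],
  [0, 0.9, 0, 0, 0, 0],
  [0, 0.9, 0, 0, 0, 0],
  [0, 0.9, 0, 0, 0, 0],
  [0, 0.9, 0, 0, 0, 0],
  [0, 0.9, 0, 0, 0, 0],
])

```text
time_s: 10.1
eef_pos: [518.4, -68.0, 227.7]
tool_rot: [-0.002, 0.094, 0.996, 0.001]
wrist_force: [0.2, -0.7, -0.7]
gripper_width: 18.4
gripper_force: 30.0
```

>>> drive_tool([
  [0.12, 0.9, 0, 0, 0, 0],
  [0, 0.9, 0, 0, 0, 0],
  [0, 0.9, 0, 0, 0, 0],
  [0, 0.9, 0, 0, 0, 0],
  [0, 0.9, 0, 0, 0, 0],
  [0, 0.9, 0, 0, 0, 0],
  [0, 0.9, 0, 0, 0, 0],
  [0, 0.9, 0, 0, 0, 0],
])

```text
time_s: 10.77
eef_pos: [521.6, 147.5, 227.7]
tool_rot: [-0.002, 0.094, 0.996, -0.0]
wrist_force: [0.2, 0.5, -0.3]
gripper_width: 18.1
gripper_force: 30.0
```

>>> drive_tool([
  [0, 0.6, 0, 0, 0, 0],
  [0, 0.34, 0, 0, 0, 0],
  [0, 0, 0, 0, 0, 0],
  [0, 0, 0, 0, 0, 0],
])

```text
time_s: 11.1
eef_pos: [522.7, 173.7, 228.9]
tool_rot: [-0.001, 0.094, 0.996, -0.001]
wrist_force: [-0.8, -0.3, -1.4]
gripper_width: 18.3
gripper_force: 30.0
```

Run:
```python
from h import *
import pickle
w=arm.read_camera('wrist');s=arm.read_camera('scene');t=arm.read_camera('top');pickle.dump((w,s,t),open('w4.pkl','wb'))
e=arm.state()['eef_pos'];print(e)
x,y=proj(s,e);x,y=int(x),int(y);print(x,y)
p=cv2.cvtColor(s['pixels'],cv2.COLOR_RGB2BGR);a=cv2.resize(p[y-50:y+70,x-60:x+60],(480,480),interpolation=cv2.INTER_CUBIC)
b=cv2.resize(cv2.cvtColor(w['pixels'],cv2.COLOR_RGB2BGR)[60:300,240:400],(320,480),interpolation=cv2.INTER_CUBIC)
cv2.imwrite('pics/c4.png',np.hstack([a,b]))
```

```text
[523.50479837 172.70450022 229.85982271]
276 133
```

View pics/c4.png

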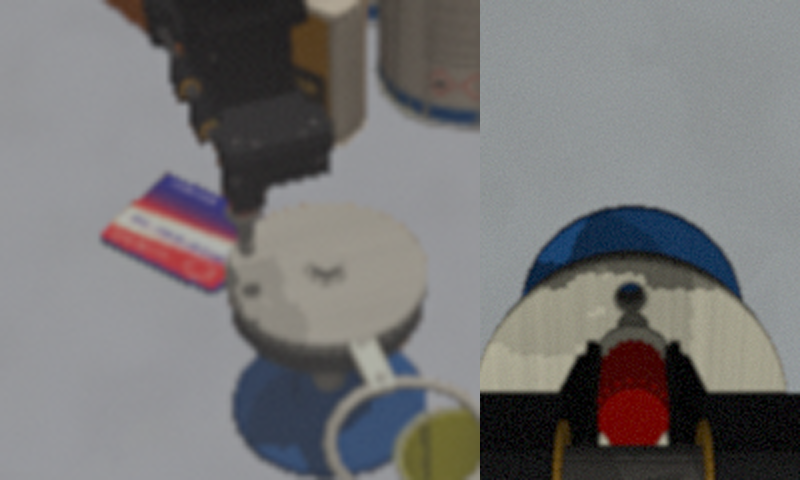

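The scene crop shows the pin hanging over the disc's left edge with the hole at crop (250,290). In the wrist crop, the pin tip (about (632,318)) lines up sideways with the hole (630,296). I'll get the pixel positions numerically.

Run:
```python
from h import *
import pickle
w,s,t=pickle.load(open('w4.pkl','rb'))
g=cv2.cvtColor(w['pixels'],cv2.COLOR_RGB2GRAY)
print('cols',list(range(304,328)))
for v in range(198,234): print(v,*['%3d'%x for x in g[v,304:328]],'|',int(w['z_map'][v,316]))
print(proj(w,(523.8,173.1,146)),proj(w,(523.5,172.7,182)))
```

```text
cols [304, 305, 306, 307, 308, 309, 310, 311, 312, 313, 314, 315, 316, 317, 318, 319, 320, 321, 322, 323, 324, 325, 326, 327]
198 152 147 150 138 141 144 151 145 148 148 145 141 140 130 135 140 143 133 102  85  78  78  84  84 | 262
199 149 148 150 149 144 149 152 149 147 141 137 135 141 140 146 147 145 137 113  91  81  79  83  82 | 261
200 149 152 147 149 145 152 143 136 128 121 116 114 115 125 133 141 146 144 124 101  79  81  82  81 | 264
201 146 149 152 148 147 141 132 115  97  91  80  75  77  89  98 110 133 136 125  99  82  80  86  84 | 391
202 148 149 149 143 134 124 100  81  65  54  39  41  46  50  68  84 106 120 117 105  93  89  85  79 | 390
203 147 146 147 143 126  94  73  52  42  26  31  27  32  27  38  51  73  96 113 120 116 106  89  84 | 388
204 148 147 145 132 101  70  49  25  24  26  26  29  22  31  25  26  44  76 104 127 130 124 106 101 | 388
205 146 146 133 115  77  46  36  18  31  30  26  37  22  23  29  28  34  70  96 121 132 133 126 127 | 298
206 149 147 135 101  65  36  21  22  16  29  30  20  24  25  12  21  25  56  81 107 128 134 142 141 | 295
207 149 141 125  91 
[... 2268 characters left out ...]
1  84  78  79  84  84  82  82  84  79 | 189
229  82  81  75  83  79  80  71  80  80  71  60  59  64  71  66  64  67  72  81  83  79  84  85  86 | 186
230  78  86  83  80  74  70  62  60  64  55  42  37  43  51  45  41  45  59  73  75  79  83  72  84 | 183
231  84  85  81  81  67  51  38  42  40  36  30  21  31  34  33  27  29  38  55  62  63  66  74  77 | 182
232  80  75  78  63  47  42  28  21  27  18  20  24  25  19  19  18  19  27  29  44  36  49  62  75 | 181
233  76  63  62  50  44  31  29  18  19  25  29  28  24  21  17  24  32  26  18  27  19  32  50  67 | 180
(np.float64(315.081097512478), np.float64(207.98630208930913)) (np.float64(314.2214105708649), np.float64(221.66889271420808))
```

Run:
```python
from h import *
import pickle
w,s,t=pickle.load(open('w4.pkl','rb'))
T=np.array(w['world_from_camera']);up=T[:2,1]/np.linalg.norm(T[:2,1]);rt=T[:2,0];print('up',up,'cam',T[:3,3])
e=np.array([523.5,172.7])
th=np.linspace(0,2*np.pi,73)
def edge(r,z,off=0):
    P=[proj(w,(*(e+up*off+r*np.cos(a)*up+r*np.sin(a)*rt),z)) for a in th];P=np.array(P);return P[:,1].min().round(1),P[:,1].max().round(1),P[:,0].min().round(1),P[:,0].max().round(1)
for off in(0,3):
  for dz in(44,48,52):
    z0=229.9-dz
    print(off,dz,'tip',edge(5,z0,off),'shank3',edge(6,z0+3,off),'sh',edge(6,z0+20,off),'flb',edge(13,z0+36,off),'flt',edge(13,z0+40,off),'knobbase',edge(9.5,z0+40,off),'ktop',edge(9.5,z0+76,off))
hs=cv2.cvtColor(w['pixels'],cv2.COLOR_RGB2HSV);m=((hs[...,0]<8)|(hs[...,0]>172))&(hs[...,1]>150)&(hs[...,2]>35)
print('red rows/cols per row');
for v in range(226,295,4):
    q=np.where(m[v,280:360])[0]; print(v,(q.min()+280,q.max()+280,int(hs[v,316,2])) if len(q) else None)
# same in scene: pin vs. hole
x,y=276,133;print(proj(s,(*e,182)),proj(s,(*e,218)),proj(s,(523.8,173.1,146)))
g=cv2.cvtColor(s['pixels'],cv2.COLOR_RGB2GRAY)
for v in range(132,162): print(v,*['%3d'%k for k in g[v,266:290]])
```

```text
up [-0.98290514  0.18411268] cam [448.53842121 188.70308999 399.94149084]
0 44 tip (np.float64(217.0), np.float64(229.8), np.float64(307.4), np.float64(321.0)) shank3 (np.float64(217.0), np.float64(232.6), np.float64(305.9), np.float64(322.4)) sh (np.float64(225.1), np.float64(241.7), np.float64(305.0), np.float64(322.9)) flb (np.float64(223.3), np.float64(261.9), np.float64(292.8), np.float64(334.6)) flt (np.float64(225.5), np.float64(264.8), np.float64(292.3), np.float64(334.9)) knobbase (np.float64(231.0), np.float64(259.7), np.float64(298.1), np.float64(329.2)) ktop (np.float64(257.5), np.float64(291.6), np.float64(293.9), np.float64(332.0))
0 48 tip (np.float64(215.3), np.float64(227.9), np.float64(307.5), np.float64(320.9)) shank3 (np.float64(215.2), np.float64(230.6), np.float64(306.1), np.float64(322.3)) sh (np.float64(223.1), np.float64(239.5), np.float64(305.2), np.float64(322.7)) flb (np.float64(221.1), np.float64(259.1), np.float64(293.3), np.float64(334.2)) flt (np.float64(223.3), np.float64(261.9), np.float64(292.8), np.float64(334.6)) knobbase (np.float64(228.6), np.fl
[... 5556 characters left out ...]

155 105  86  81  83  93 109 112  98 103 121 112  92  86  84  97 123 135 136 136 136 141 148 152 151
156 137 119 113 117 125 140 134 101 101 118 116 101  93  94 108 128 136 136 136 136 139 146 151 152
157 149 146 144 145 146 149 137 100  93 110 125 120 116 117 125 136 140 137 136 136 138 142 150 150
158 151 150 151 151 150 150 139 102  91 104 123 132 134 134 135 140 142 141 137 136 136 139 144 146
159 149 149 149 150 150 149 143 119  92  97 113 134 137 138 137 137 139 140 137 136 136 136 137 138
160 149 149 149 148 150 151 148 133  93  85 107 130 137 136 135 136 137 138 136 136 137 136 136 135
161 149 147 148 149 149 150 150 135  89  73  94 119 132 134 134 137 137 136 136 136 135 136 136 135
```

In the wrist view the pin axis needs about -1.5 mm in y and +0.6 mm in x. The tip is about 48 mm below the TCP, so I'll descend gently to the mouth.

>>> drive_tool([
  [0.02, -0.057, -0.3, 0, 0, 0],
  [0, 0, -0.4, 0, 0, 0],
  [0, 0, -0.3, 0, 0, 0],
  [0, 0, -0.07, 0, 0, 0],
  [0, 0, 0, 0, 0, 0],
  [0, 0, 0, 0, 0, 0],
])

```text
time_s: 11.75
eef_pos: [524.1, 171.8, 197.7]
tool_rot: [-0.0, 0.094, 0.996, -0.0]
wrist_force: [-0.1, -0.3, -0.9]
gripper_width: 18.4
gripper_force: 30.0
```

>>> drive_tool([
  [0, 0, -0.05, 0, 0, 0],
  [0, 0, -0.05, 0, 0, 0],
  [0, 0, -0.05, 0, 0, 0],
  [0, 0, 0, 0, 0, 0],
])

```text
time_s: 12.08
eef_pos: [524.2, 172.0, 193.5]
tool_rot: [-0.0, 0.094, 0.996, -0.0]
wrist_force: [0.7, 0.1, -1.5]
gripper_width: 18.2
gripper_force: 30.0
```

>>> drive_tool([
  [0, 0, -0.04, 0, 0, 0],
  [0, 0, -0.04, 0, 0, 0],
  [0, 0, 0, 0, 0, 0],
])

```text
time_s: 12.33
eef_pos: [524.1, 171.9, 191.0]
tool_rot: [-0.0, 0.094, 0.996, -0.0]
wrist_force: [-1.5, 0.1, -1.4]
gripper_width: 18.2
gripper_force: 30.0
```

>>> drive_tool([
  [0, -0.02, -0.04, 0, 0, 0],
  [0, 0, -0.04, 0, 0, 0],
  [0, 0, 0, 0, 0, 0],
])

```text
time_s: 12.58
eef_pos: [524.1, 171.6, 188.7]
tool_rot: [-0.0, 0.094, 0.996, 0.0]
wrist_force: [-0.2, 0.9, 0.1]
gripper_width: 18.6
gripper_force: 30.0
```

>>> drive_tool([
  [0, 0, -0.04, 0, 0, 0],
  [0, 0, -0.04, 0, 0, 0],
  [0, 0, 0, 0, 0, 0],
])

```text
time_s: 12.83
eef_pos: [524.1, 171.6, 186.3]
tool_rot: [-0.0, 0.094, 0.996, 0.0]
wrist_force: [-1.2, 2.2, -0.1]
gripper_width: 18.2
gripper_force: 30.0
```

>>> drive_tool([
  [0, 0, -0.04, 0, 0, 0],
  [0, 0, -0.04, 0, 0, 0],
  [0, 0, 0, 0, 0, 0],
])

```text
time_s: 13.08
eef_pos: [524.1, 171.5, 183.8]
tool_rot: [-0.0, 0.094, 0.996, 0.0]
wrist_force: [-1.4, 2.1, -0.1]
gripper_width: 18.4
gripper_force: 30.0
```

It's in the disc hole. Continuing down to the collar.

>>> drive_tool([
  [0, 0, -0.04, 0, 0, 0],
  [0, 0, -0.04, 0, 0, 0],
  [0, 0, 0, 0, 0, 0],
])

```text
time_s: 13.33
eef_pos: [524.1, 171.4, 181.3]
tool_rot: [-0.0, 0.094, 0.996, -0.0]
wrist_force: [-1.5, 2.8, 0.9]
gripper_width: 18.4
gripper_force: 30.0
```

>>> drive_tool([
  [0, 0, -0.04, 0, 0, 0],
  [0, 0, -0.04, 0, 0, 0],
  [0, 0, 0, 0, 0, 0],
])

```text
time_s: 13.58
eef_pos: [524.1, 171.3, 178.9]
tool_rot: [-0.0, 0.094, 0.996, -0.0]
wrist_force: [-2.0, 3.0, 0.3]
gripper_width: 18.4
gripper_force: 30.0
```

>>> drive_tool([
  [0, 0, -0.04, 0, 0, 0],
  [0, 0, 0, 0, 0, 0],
])

```text
time_s: 13.75
eef_pos: [524.2, 171.3, 177.8]
tool_rot: [-0.0, 0.094, 0.996, -0.0]
wrist_force: [-2.1, 1.9, -0.4]
gripper_width: 18.6
gripper_force: 30.0
```

>>> drive_tool([
  [-0.02, 0, -0.04, 0, 0, 0],
  [0, 0, 0, 0, 0, 0],
])

```text
time_s: 13.92
eef_pos: [523.8, 171.3, 176.7]
tool_rot: [0.0, 0.094, 0.996, -0.0]
wrist_force: [-1.1, 1.3, 0.5]
gripper_width: 18.1
gripper_force: 30.0
```

>>> drive_tool([
  [0, 0, -0.04, 0, 0, 0],
  [0, 0, 0, 0, 0, 0],
])

```text
time_s: 14.08
eef_pos: [523.7, 171.3, 175.5]
tool_rot: [0.0, 0.094, 0.996, -0.0]
wrist_force: [-0.4, 2.1, 0.1]
gripper_width: 17.9
gripper_force: 30.0
```

>>> drive_tool([
  [0, 0, -0.04, 0, 0, 0],
  [0, 0, 0, 0, 0, 0],
])

```text
time_s: 14.25
eef_pos: [523.7, 171.3, 174.2]
tool_rot: [0.0, 0.094, 0.996, -0.0]
wrist_force: [-0.4, 2.4, -0.7]
gripper_width: 18.1
gripper_force: 30.0
```

>>> drive_tool([
  [0, 0, -0.04, 0, 0, 0],
  [0, 0, 0, 0, 0, 0],
])

```text
time_s: 14.42
eef_pos: [523.7, 171.3, 173.0]
tool_rot: [0.0, 0.094, 0.996, -0.0]
wrist_force: [0.2, 1.4, -1.3]
gripper_width: 18.1
gripper_force: 30.0
```

>>> drive_tool([
  [0, 0, -0.04, 0, 0, 0],
  [0, 0, 0, 0, 0, 0],
])

```text
time_s: 14.58
eef_pos: [523.6, 171.3, 171.8]
tool_rot: [-0.0, 0.094, 0.996, -0.0]
wrist_force: [0.0, 1.2, -0.5]
gripper_width: 18.5
gripper_force: 30.0
```

>>> drive_tool([
  [0, 0, -0.04, 0, 0, 0],
  [0, 0, 0, 0, 0, 0],
])

```text
time_s: 14.75
eef_pos: [523.7, 171.3, 170.8]
tool_rot: [0.0, 0.094, 0.996, 0.0]
wrist_force: [-0.0, 1.6, -0.5]
gripper_width: 18.4
gripper_force: 30.0
```

Run:
```python
from h import *
w=arm.read_camera('wrist');s=arm.read_camera('scene')
print(arm.state()['eef_pos'],arm.state()['wrist_force'])
p=cv2.cvtColor(s['pixels'],cv2.COLOR_RGB2BGR);a=cv2.resize(p[105:195,240:330],(450,450),interpolation=cv2.INTER_CUBIC)
b=cv2.resize(cv2.cvtColor(w['pixels'],cv2.COLOR_RGB2BGR)[185:305,270:360],(338,450),interpolation=cv2.INTER_CUBIC)
cv2.imwrite('pics/c5.png',np.hstack([a,b]))
```

```text
[523.72250577 171.31133708 170.83702273] [ 0.2128122   2.47631512 -0.72766377]
```

View pics/c5.png

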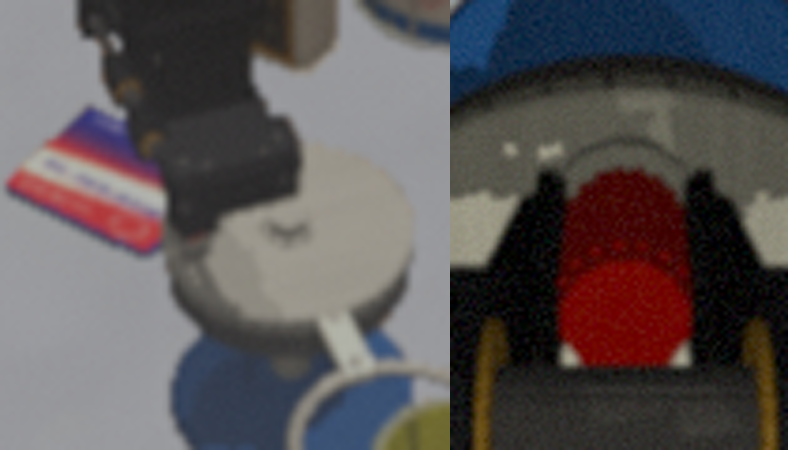

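The pin is upright in the hole (wrist crop: the flange sits just above the disc). By height, the tip is already below the collar's top, so it seems to have met the bore. Pushing on with force watch.

>>> drive_tool([
  [0, 0, -0.04, 0, 0, 0],
  [0, 0, 0, 0, 0, 0],
])

```text
time_s: 15.02
eef_pos: [523.9, 171.4, 170.0]
tool_rot: [0.0, 0.094, 0.996, 0.0]
wrist_force: [-0.2, 2.5, 1.6]
gripper_width: 18.3
gripper_force: 30.0
```

>>> drive_tool([
  [0, 0, -0.04, 0, 0, 0],
  [0, 0, 0, 0, 0, 0],
])

```text
time_s: 15.18
eef_pos: [524.0, 171.5, 169.1]
tool_rot: [0.001, 0.094, 0.996, 0.0]
wrist_force: [-0.2, 2.2, 3.5]
gripper_width: 18.5
gripper_force: 30.0
```

>>> drive_tool([
  [0, 0, -0.04, 0, 0, 0],
  [0, 0, 0, 0, 0, 0],
])

```text
time_s: 15.35
eef_pos: [524.2, 171.5, 168.3]
tool_rot: [0.001, 0.094, 0.996, 0.0]
wrist_force: [-1.5, 2.0, 5.4]
gripper_width: 18.3
gripper_force: 30.0
```

>>> drive_tool([
  [0, 0, -0.04, 0, 0, 0],
  [0, 0, 0, 0, 0, 0],
])

```text
time_s: 15.52
eef_pos: [524.1, 171.5, 166.9]
tool_rot: [0.001, 0.094, 0.996, 0.0]
wrist_force: [-1.5, 2.0, 4.8]
gripper_width: 18.5
gripper_force: 30.0
```

>>> drive_tool([
  [0, 0, -0.04, 0, 0, 0],
  [0, 0, 0, 0, 0, 0],
])

```text
time_s: 15.68
eef_pos: [524.1, 171.4, 165.7]
tool_rot: [0.001, 0.094, 0.996, 0.0]
wrist_force: [-1.5, 2.1, 4.9]
gripper_width: 18.5
gripper_force: 30.0
```

>>> drive_tool([
  [0, 0, -0.04, 0, 0, 0],
  [0, 0, 0, 0, 0, 0],
])

```text
time_s: 15.85
eef_pos: [524.1, 171.5, 164.6]
tool_rot: [0.001, 0.094, 0.996, 0.0]
wrist_force: [-0.8, 1.7, 4.4]
gripper_width: 18.4
gripper_force: 30.0
```

>>> drive_tool([
  [0, 0, -0.04, 0, 0, 0],
  [0, 0, 0, 0, 0, 0],
])

```text
time_s: 16.02
eef_pos: [524.1, 171.4, 163.4]
tool_rot: [0.001, 0.094, 0.996, 0.0]
wrist_force: [-1.3, 2.9, 5.4]
gripper_width: 18.3
gripper_force: 30.0
```

>>> drive_tool([
  [0, 0, -0.04, 0, 0, 0],
  [0, 0, 0, 0, 0, 0],
])

```text
time_s: 16.18
eef_pos: [524.0, 171.4, 162.0]
tool_rot: [0.001, 0.094, 0.996, 0.0]
wrist_force: [-0.2, 1.4, 4.1]
gripper_width: 18.3
gripper_force: 30.0
```

>>> drive_tool([
  [0, 0, -0.04, 0, 0, 0],
  [0, 0, 0, 0, 0, 0],
])

```text
time_s: 16.35
eef_pos: [523.8, 171.3, 159.8]
tool_rot: [0.0, 0.094, 0.996, -0.0]
wrist_force: [1.0, 2.4, 0.1]
gripper_width: 18.5
gripper_force: 30.0
```

>>> drive_tool([
  [0, 0, -0.04, 0, 0, 0],
  [0, 0, 0, 0, 0, 0],
])

```text
time_s: 16.52
eef_pos: [523.5, 171.1, 158.0]
tool_rot: [-0.0, 0.094, 0.996, -0.0]
wrist_force: [1.6, 1.3, -0.9]
gripper_width: 18.5
gripper_force: 30.0
```

>>> drive_tool([
  [0, 0, -0.04, 0, 0, 0],
  [0, 0, 0, 0, 0, 0],
])

```text
time_s: 16.68
eef_pos: [523.6, 171.1, 157.5]
tool_rot: [-0.0, 0.094, 0.996, -0.0]
wrist_force: [0.7, 0.6, 0.9]
gripper_width: 18.3
gripper_force: 30.0
```

>>> drive_tool([
  [0, 0, -0.04, 0, 0, 0],
  [0, 0, 0, 0, 0, 0],
])

```text
time_s: 16.85
eef_pos: [523.7, 171.1, 157.5]
tool_rot: [-0.0, 0.094, 0.996, -0.0]
wrist_force: [-2.4, -0.3, 6.5]
gripper_width: 17.8
gripper_force: 30.0
```

It clicked and seated: z stopped at 157.5 with the force rising. One slight extra press, then release and rise.

>>> drive_tool([
  [0, 0, -0.03, 0, 0, 0],
  [0, 0, 0, 0, 0, 0],
])

```text
time_s: 17.02
eef_pos: [523.8, 171.1, 157.5]
tool_rot: [0.0, 0.094, 0.996, -0.0]
wrist_force: [-3.9, -1.3, 9.9]
gripper_width: 18.4
gripper_force: 30.0
```

>>> drive_tool([
  [0, 0, 0.05, 0, 0, 0],
  [0, 0, 0, 0, 0, 0],
  [0, 0, 0, 0, 0, 0],
  [0, 0, 0, 0, 0, 0],
  [0, 0, 0, 0, 0, 0],
  [0, 0, 0, 0, 0, 0],
], fingers=0.5)

```text
time_s: 17.52
eef_pos: [523.4, 171.2, 156.5]
tool_rot: [-0.0, 0.094, 0.996, -0.0]
wrist_force: [0.6, 1.5, 0.3]
gripper_width: 46.6
gripper_force: 0.0
```

>>> drive_tool([
  [0, 0, 0.2, 0, 0, 0],
  [0, 0, 0.5, 0, 0, 0],
  [0, 0, 0.8, 0, 0, 0],
  [0, 0, 0.9, 0, 0, 0],
  [0, 0, 0.9, 0, 0, 0],
  [0, 0, 0.5, 0, 0, 0],
  [0, 0, 0, 0, 0, 0],
  [0, 0, 0, 0, 0, 0],
])

```text
time_s: 18.18
eef_pos: [524.1, 171.5, 272.1]
tool_rot: [0.001, 0.094, 0.996, 0.0]
wrist_force: [-1.0, 0.8, -0.4]
gripper_width: 47.4
gripper_force: 0.0
```

>>> drive_tool([
  [-0.8, 0, 0.5, 0, 0, 0],
  [-0.9, 0, 0.5, 0, 0, 0],
  [-0.9, 0, 0, 0, 0, 0],
  [-0.9, 0, 0, 0, 0, 0],
  [-0.9, 0, 0, 0, 0, 0],
  [-0.5, 0, 0, 0, 0, 0],
  [0, 0, 0, 0, 0, 0],
  [0, 0, 0, 0, 0, 0],
])

```text
time_s: 18.85
eef_pos: [376.1, 171.2, 299.5]
tool_rot: [-0.001, 0.094, 0.996, -0.0]
wrist_force: [0.6, 0.6, 0.1]
gripper_width: 47.8
gripper_force: 0.0
```

Run:
```python
from h import *
w=arm.read_camera('wrist');s=arm.read_camera('scene');t=arm.read_camera('top')
for n,c in(('w',w),('s',s),('t',t)):
    b=blobs(c,(0,150,50),(6,255,255),6)
    for x in b: 
        P=plane(c,*x[0],168)
        if abs(P[0]-524)<40 and abs(P[1]-171)<40: print(n,x,P.round(1),depth(c,*x[0]).round(1))
p=cv2.cvtColor(s['pixels'],cv2.COLOR_RGB2BGR);a=cv2.resize(p[110:240,250:370],(480,520),interpolation=cv2.INTER_CUBIC)
b=cv2.resize(cv2.cvtColor(t['pixels'],cv2.COLOR_RGB2BGR)[140:230,230:350],(320,240),interpolation=cv2.INTER_CUBIC)
b=np.vstack([b,cv2.resize(cv2.cvtColor(w['pixels'],cv2.COLOR_RGB2BGR),(320,200)),np.zeros((80,320,3),np.uint8)])
cv2.imwrite('pics/c6.png',np.hstack([a,b]))
```

```text
w ([340.8, 321.9], [333, 311, 17, 23, 292]) [531.9 171.3 168. ] [516.6 172.3 188.1]
s ([278.0, 145.7], [276, 144, 5, 5, 20]) [531.4 187.4 168. ] [522.1 168.5 188. ]
```

View pics/c6.png

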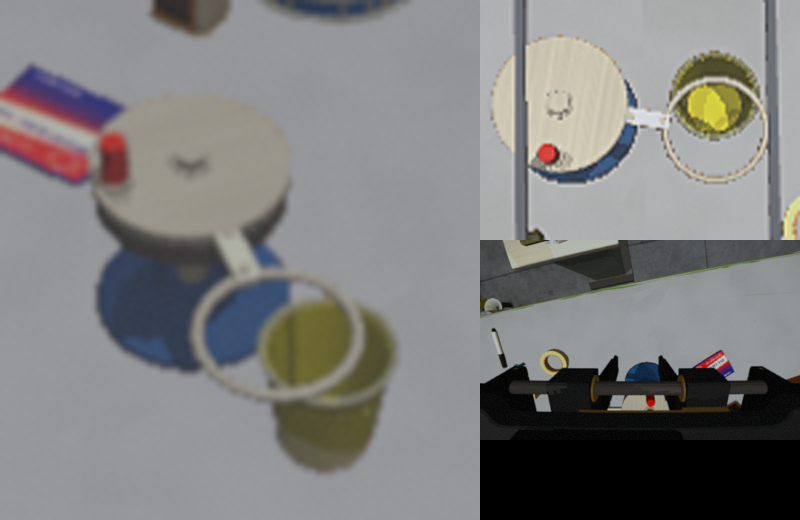

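The pin stands upright in the disc with its knob top at about 188 mm, which fits the flange being down. The ring overlaps the cup, the disc is locked and the gripper is clear, so I'm handing in.

```bash
python3 -c "
from bench import arm
print(arm.finish_job())"
```

```text
the job is handed in; nothing more can be done
None
```

The job is handed in (the verdict was not shown): the ring is over the cup, about 40 mm off centre by my estimate (limit 55 mm); the red pin clicked home with its flange on the disc, at about 10 N measured at the wrist; the gripper is clear; and nothing else was moved that I could see.

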